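# Set the wire stop of the crimping press

## Robot

A 6-joint arm with a two-finger parallel gripper is mounted at the origin on the work surface. World frame = base frame: x ahead of the robot, y to its left, z up, the work surface at z = 0. Lengths are in m, angles in rad, forces in N, time in s.
With the tool pointing down it reaches from about 0.25 to 0.775 m from the base axis. Payload 8.9 kg.
Tool frame: the origin (TCP) lies on the centre line of the jaws, within the pads' length; the fingertips stand 11 mm ahead of it and the grasp point (between the pads) lies 8 mm behind it (env.tcp_to_tips is the distance from the TCP to the fingertips, in m); z points along the fingers, x is the direction in which the jaws open and shut, and the axes are right-handed (so a half turn about z gives the same grasp; the last joint's range is limited). The gripper opens to 85 mm and grips with 20 to 120 N. Pads are 22 mm wide; open, the fingers measure 114 mm over their backs; the gripper's body (76 mm by 85 mm) begins 54 mm behind the grasp point. The pads swing forward as they close: fully open they stand 13 mm farther back than shut.
Start: joints at [1.136, 0.291, -0.153, 1.127, 0, 1.431], TCP at [0.153, 0.502, 0.242] pointing down, gripper open.
Joint ranges: [-2.52, 2.52], [-0.91, 1.74], [-1.3, 1.37], [-1.96, 2.02], [-1.52, 1.47], [-3.14, 3.14]. Speed limits (rad/s): [2.22, 2.22, 2.79, 3.14, 3.14, 3.14].

## Interface

Orientations are given as a rotation vector (axis times angle).
In Python, from workcell import monitor, eyes, job, env gives the robot as it stands.
- The arm moves only by the tool servo_tool, never from a script. Its argument "steps" is a list of rows, each an object with "claw": the closure in counts, from 0 (fully open) to 255 (shut); "dp": the shift along the tool's x, y, z in units of 15 cm (1.0 is 15 cm), a list of three; "turn": the turn, a rotation vector about the tool's x, y, z in units of 360 degrees (1.0 is 360 degrees), a list of three. In form: [{"claw": claw, "dp": [tx, ty, tz], "turn": [rx, ry, rz]}, ...]. A call has 1 to 5 rows; each row is the pose to reach, as a shift and turn from the pose commanded when the call began, along the tool's axes at that moment, turning the shorter way round; what a row does not reach only later rows make up. A row lasts 1/10 s, in which the tool goes at most 50 mm and 8.59 degrees, less where a joint would pass 70% of its speed; a pose out of reach is approached as far as the arm can. A call with a number of a shift or a turn outside -1 to 1 is refused whole. A call with a gripper value outside its range is refused whole. The fingers move at their own pace and stop on an object; the grip force is fixed at half the most. Time passes only in rows, so rows that repeat a pose let the fingers close. It gives the time, the measured TCP pose, the force and the opening at its end, in the units of the state.
- monitor.sense(): the state, without advancing time (a new reading comes with each control period).
- eyes.get_image(name): name is "scene" or "top"; returns (picture, depth): 400x640x3 uint8, blue, green, red; 400x640 float32, m along the optical axis (not along the pixel's ray), 0 where there is no reading.
- eyes.camera_info(name): a dict with "vfov" (degrees; the focal length in pixels is half the picture's height over the tangent of half this angle, whatever the lens; pixels are square), "cx", "cy" (the principal point, pixels), "distortion" ([k1, k2, p1, p2, k3] as OpenCV has them; the pictures are not rectified), "R" (3x3) and "t" (3): a world point X has camera coordinates R X + t. Camera axes: x right, y down, z forward; pixel columns grow to the right and rows downward; lengths in m; the calibration is good to about 2 mm. A picture is of the moment at which its call begins. camera_info takes no time and is no camera call.
- job.sign_off(): hands the job in, once; it reports no verdict.
The state is a dict: "t": time; "joint_pos": joint angles; "joint_vel": joint speeds; "joint_torque": joint torques, N m; "tcp_pos": TCP position; "orientation": TCP orientation; "force": force on the tool from outside, world axes, zero at the start; "wrist_torque": the same for the moment, N m; "opening": finger opening in m.
Only numpy, scipy, OpenCV 4.12 (cv2) and the standard library are available. Lean on these libraries where they do the work, as an engineer would, in place of code of your own. Each camera call takes 0.05 s, during which the arm holds its last target.

## Task

Set the wire stop on the crimping press: roll the knurled brass wheel under a fingertip until the gap closes and the black pointer stands in line with the red gauge clip on the rule, then push the black-balled clamp lever round as far as it goes to lock the setting. Move the stop only by its wheel, do not pinch or force the wheel, leave the red clip where it is and leave everything lying on the bench untouched.

Things in the scene. Friction and masses are not known exactly. Their poses are not given: they have to be found in the camera images.
- press: Bench crimping press, bolted down; dark green cast base 16 mm thick, from x -65 to 65, y -155 to 165 mm. Origin on the bench; z up; y runs along the slideway from the wheel to the dies. Dies and C-frame (152 mm tall, fixed hand lever reaching out to y 275, up to 225 mm) at the +y end; rear face of the dies at y = 80 mm. Stop in the middle; bearing block with wheel and clamp lever at the -y end
- stop: Wire stop: steel plate 44 mm wide on a grey carriage on the slideway, top 80 mm above the bench. Origin in the plane of the stop face, 30 mm above the bench. Slides along the press's y; the gap from the die face to it is 40 mm (open) to 4 mm. A rack behind it is driven by the wheel. It stays where it is left.
- wheel: Knurled brass wheel, diameter 64, 20 mm wide, axle level along the press's x, white dot on its outer side. Origin: its centre, fixed in the press at x -42, y -90, z 62 mm; the body turns with the wheel. All within 40 mm of it stands at least 8 mm lower than its top; the hub of the clamp lever (46 mm to the +x side) reaches 103 mm above the bench.
- wheel_top (a point): Middle of the wheel's topmost line, 94 mm above the bench; fixed in the press, does not turn. Rolling the top towards the press's -y (away from the dies) closes the gap by 10 mm per radian, 0.31 mm per mm of rim travel; rolling it back opens it. About 2 N along the rim turns it (press with 5 to 15 N); it stays where it is left and has no stop near the mark.
- pointer (a point): Tip of the black pointer of the stop, 58 mm above the bench, 2 mm wide, pointing in the press's +x direction over the white rule, in line with the stop face.
- mark (a point): Inner end of the top of the red gauge clip, 4 mm wide along y, on the outer half of the white rule (ticks each 5 mm from the die face). It sits where the gap is to be, 6 to 18 mm from the die face. Its axes are parallel to the press's. The setting is right when pointer and mark have the same y in the press frame.
- clamp (a joint): Clamp lever on top of the bearing block, turning level about an upright pivot; rad. 0 = free, lever pointing to the press's +x turned 25 degrees towards +y; 1.31 = locked, against its stop, pointing 50 degrees from +x towards -y. Grows clockwise seen from above. 10 mm thick steel arm, stiff (about 1.5 N at the ball) and it stays where it is left.
- clamp_ball (a point): Centre of the black ball, diameter 24 mm, at the end of the clamp lever, 75 mm from the pivot, 100 mm above the bench. The centre line of the lever arm rises from 94 mm at the hub to 99 mm at the ball.
- clamp_pivot (a point): On the pivot axis of the clamp lever, at the height of the ball's centre; fixed in the press at x 14, y -90 mm.
- lens: Frosted yellow signal lens, domed, diameter 120, 33 mm high, loose. Origin under its centre.
- gasket: Red silicone gasket ring, diameter 80, 5 mm thick, loose. Origin under its centre.
- terminal_block: Black cast-iron terminal block with brass screws, 34 x 88 x 30 mm, loose. Origin under its centre.
- relay: Plug-in relay in a grey case, 34 x 50 x 56 mm, loose. Origin under its centre.
- pliers: Crimping pliers with blue handles, about 205 mm long along their x (handles to -x), 18 mm thick, lying loose. Origin on the bench near the middle.
- screwdriver: Yellow-handled screwdriver, lying loose along its x. Origin under its middle.
- ferrule_jar: Small clear jar with white lid, diameter 48, 58 mm high, loose. Origin under its centre.

How it is judged:
On the way, in this order (a step that is already met when the one before it is completed fails the run):
1. the gap is closed until the pointer stands in line with the red clip, within 2 mm, with the clamp lever not yet swung (y of pointer in the frame of mark between -0.002 and 0.002 m and value of joint clamp below 0.5 rad), for 0.3 s.
2. the clamp lever is pushed round to its stop (value of joint clamp above 1.2 rad), for 0.2 s.
At the end, for the whole second after the job is handed in: The pointer is within 2 mm of the red clip along the rule, at rest, and the clamp lever is at least 1.2 rad round (its stop is at 1.31) (y of pointer in the frame of mark between -0.002 and 0.002 m and value of joint clamp above 1.2 rad and linear speed of stop below 0.005 m/s); the robot touches nothing.
It fails at once if the stop is pushed by hand instead of by its wheel (contact force between any of the fingers, the arm and stop above 1 N).
It fails at once if the wheel is pinched or forced (over 38 N) (contact force between the fingers and wheel above 38 N).
It fails at once if the red gauge clip is shifted by over 2 mm (distance of mark from where it was at the start of the episode above 0.002 m).
It fails at once if something lying on the bench is moved or lifted by over 10 mm (distance of any of lens, gasket, terminal_block, relay, pliers, screwdriver, ferrule_jar from where it was at the start of the episode above 0.01 m).
It also fails if it takes over 64 s, if anything falls off the work surface, if the arm or the gripper's body presses on something with over 40 N, if the wrist force passes 120 N, or if a joint passes its speed limit or range.

## Working session

There is one attempt and no reset: what is moved stays moved. The work goes in short steps, Python scripts to look and compute and a tool call to move; the robot and the scene stay as the last step left them, time stands still between calls to the robot, and variables do not carry over. Pictures are saved under pics/ and viewed, and the job is handed in when it is done.

Besides the shell and the picture viewer there is one more tool, called after "Request:" by a JSON object that holds its "method" and its "body". servo_tool: Moves the arm, as the interface text tells. Its arguments: {"type":"object","properties":{"steps":{"type":"array","items":{"type":"object","properties":{"claw":{"type":"number"},"dp":{"type":"array","items":{"type":"number","minimum":-1,"maximum":1}},"turn":{"type":"array","items":{"type":"number","minimum":-1,"maximum":1}}}}}},"required":["steps"]}

```bash
ls; mkdir -p pics
python3 - <<'E'
from workcell import monitor, eyes, job, env
import cv2,numpy as np
s=monitor.sense(); print(s, env.tcp_to_tips)
for n in("scene","top"):
    p,d=eyes.get_image(n); cv2.imwrite(f"pics/{n}0.png",p); np.save(f"{n}0.npy",d); print(n,eyes.camera_info(n))
E
```

```text
pics
{'t': 0.0, 'joint_pos': array([ 1.13571465e+00,  2.91287403e-01, -1.54120796e-01,  1.12665942e+00,
        2.41945070e-06,  1.43151051e+00]), 'joint_vel': array([ 0.00063294, -0.0013443 ,  0.00045599, -0.00054929, -0.00068569,
       -0.00021503]), 'joint_torque': array([-2.59928776e-03, -5.37144792e+01,  3.31373835e+01,  1.60665927e-02,
       -2.09073601e-04,  2.51992185e-05]), 'tcp_pos': array([0.1528544 , 0.50183241, 0.24173064]), 'orientation': array([ 2.52405333e+00,  1.86947929e+00, -1.75566122e-03]), 'force': array([ 0.4228766 , -0.27022569,  0.91269601]), 'wrist_torque': array([ 0.03668744, -0.02414768, -0.04931501]), 'opening': 0.08544783926364449} 0.011
scene {'vfov': 53.738837595823725, 'cx': 318.8677286750654, 'cy': 195.4251374250195, 'distortion': array([-0.01828621,  0.        ,  0.        ,  0.        ,  0.        ]), 'R': array([[ 0.57573508,  0.81761228, -0.00626774],
       [ 0.61313059, -0.43679198, -0.65824285],
       [-0.54092513,  0.37513055, -0.75277956]]), 't': array([-0.39101547, -0.26872393,  1.21409278])}
top {'vfov': 45.353774225737766, 'cx': 327.6490542102685, 'cy': 197.7403098975797, 'distortion': array([-0.10332612,  0.        ,  0.        ,  0.        ,  0.        ]), 'R': array([[-0.0066606 , -0.99996062, -0.00586444],
       [-0.99077953,  0.00739283, -0.13528222],
       [ 0.13532025,  0.00490931, -0.99078975]]), 't': array([0.06376128, 0.56758407, 1.21448679])}
```

View pics/scene0.png

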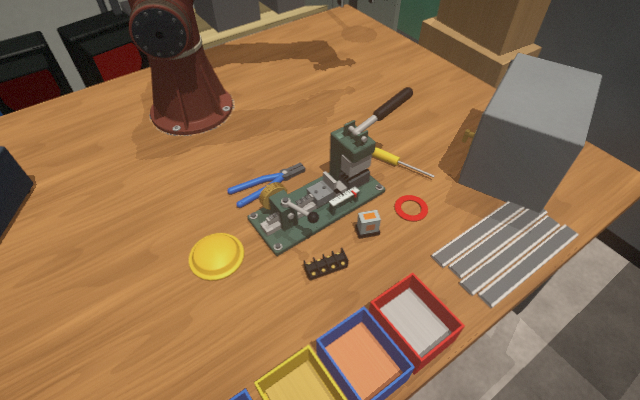

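View pics/top0.png

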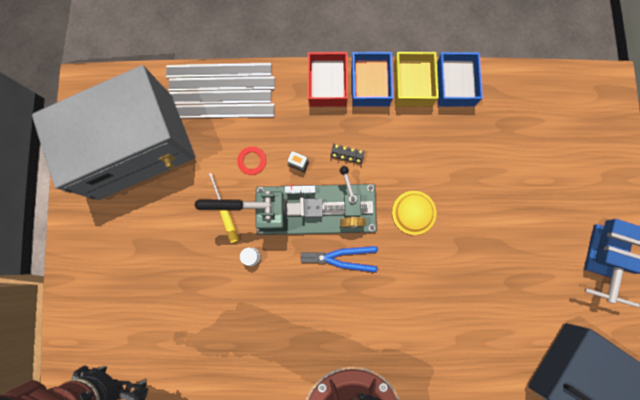

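Both views show the press nearly aligned with the world: dies at left in top view (270,208), wheel at (352,222), ball at (344,170), rule at (300,189). Zooming in.

Run:
```python
import cv2
p=cv2.imread("pics/top0.png")[160:250,240:390]; cv2.imwrite("pics/top0z.png",cv2.resize(p,None,fx=5.3,fy=5.3,interpolation=cv2.INTER_CUBIC))
p=cv2.imread("pics/scene0.png")[110:260,230:400]; cv2.imwrite("pics/scene0z.png",cv2.resize(p,None,fx=4,fy=4,interpolation=cv2.INTER_CUBIC))
```

```text
(no output)
```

View pics/top0z.png

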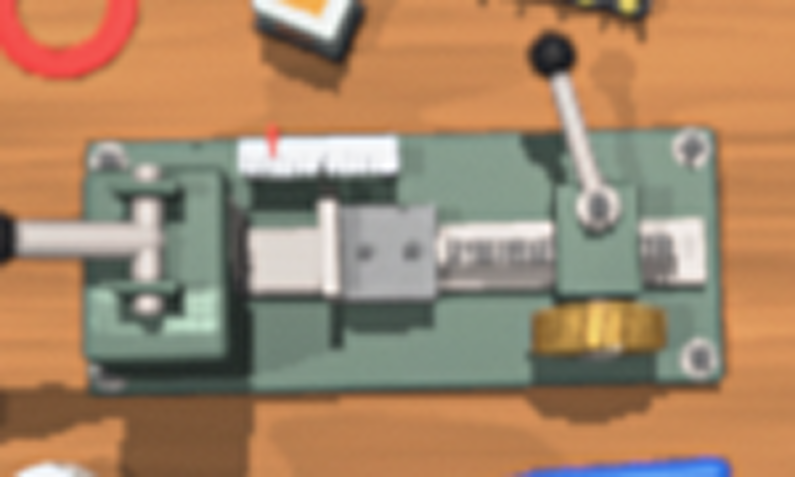

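View pics/scene0z.png

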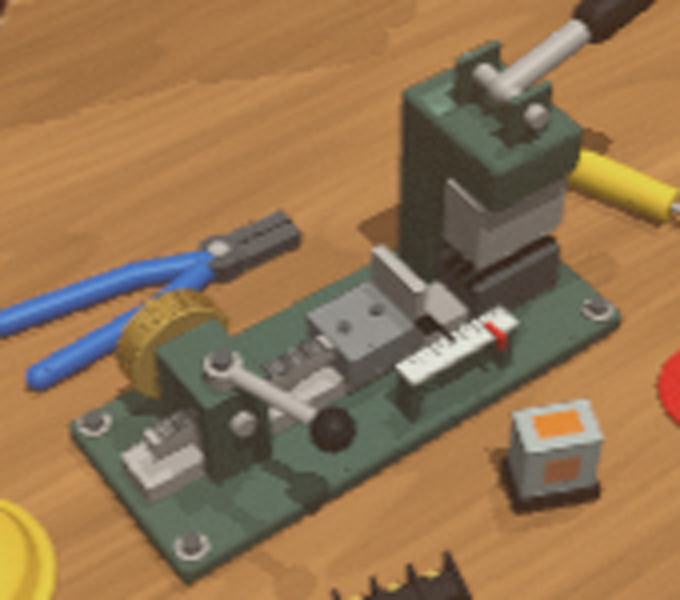

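```bash
cat > h.py <<'E'
import numpy as np,cv2
from workcell import monitor, eyes, job, env
from scipy.spatial.transform import Rotation as Ro
def cam(n):
    c=eyes.camera_info(n); f=200/np.tan(np.radians(c["vfov"])/2)
    return np.array([[f,0,c["cx"]],[0,f,c["cy"]],[0,0,1]]),c["distortion"],c["R"],c["t"]
def ray(n,uv,z):
    K,D,R,t=cam(n); q=cv2.undistortPoints(np.array(uv,float).reshape(-1,1,2),K,D).reshape(-1,2)
    d=np.c_[q,np.ones(len(q))]@R; o=-R.T@t
    s=(np.asarray(z)-o[2])/d[:,2]; return o+d*s[:,None] if np.ndim(s) else o+d*s
def proj(n,X):
    K,D,R,t=cam(n); return cv2.projectPoints(np.atleast_2d(X).astype(float),cv2.Rodrigues(R)[0],t,K,D)[0].reshape(-1,2)
E
python3 - <<'E'
from h import *
Z=lambda n,u,v:((u+.5)/5.3-.5+240,(v+.5)/5.3-.5+160) if n=="top" else ((u+.5)/4-.5+230,(v+.5)/4-.5+110)
np.set_printoptions(precision=4,suppress=True)
L=[("hub",598,207,.103),("ball",551,54,.100),("boltTL",108,157,.018),("boltTR",692,148,.018),("boltBR",698,357,.018),("TL",87,143,.016),("TR",717,130,.016),("BR",722,380,.012),("wheelL",534,330,.07),("wheelR",665,330,.07),("wheeltop",600,322,.094),("mark",273,155,.058),("pointer",327,180,.058)]
for n,u,v,z in L: print(n,Z("top",u,v),ray("top",[Z("top",u,v)],np.array([z])))
L=[("hub",221,360,.103),("ball",333,429,.100),("c1",75,430,.016),("c2",188,570,.016),("c3",618,312,.016)]
for n,u,v,z in L: print("s",n,ray("scene",[Z("scene",u,v)],np.array([z])))
E
```

```text
hub (352.42452830188677, 198.6509433962264) [[ 0.5565 -0.002   0.103 ]]
ball (343.5566037735849, 169.78301886792454) [[0.6302 0.0191 0.1   ]]
boltTL (259.97169811320754, 189.21698113207546) [[0.5952 0.2408 0.018 ]]
boltTR (370.16037735849056, 187.5188679245283) [[ 0.5976 -0.0539  0.018 ]]
boltBR (371.2924528301887, 226.95283018867923) [[ 0.4921 -0.0549  0.018 ]]
TL (256.00943396226415, 186.5754716981132) [[0.6028 0.2519 0.016 ]]
TR (374.87735849056605, 184.12264150943395) [[ 0.607  -0.0669  0.016 ]]
BR (375.8207547169811, 231.29245283018867) [[ 0.4809 -0.0673  0.012 ]]
wheelL (340.3490566037736, 221.85849056603774) [[0.5018 0.0278 0.07  ]]
wheelR (365.0660377358491, 221.85849056603774) [[ 0.5013 -0.0349  0.07  ]]
wheeltop (352.8018867924528, 220.3490566037736) [[ 0.5033 -0.0027  0.094 ]]
mark (291.10377358490564, 188.83962264150944) [[0.5893 0.154  0.058 ]]
pointer (301.29245283018867, 193.5566037735849) [[0.5768 0.1276 0.058 ]]
s hub [[ 0.5608 -0.0035  0.103 ]]
s ball [[0.631  0.0197 0.1   ]]
s c1 [[ 0.4902 -0.0661  0.016 ]]
s c2 [[ 0.61   -0.0623  0.016 ]]
s c3 [[0.6025 0.2503 0.016 ]]
```

```bash
cat >> h.py <<'E'
PY=0.010
PO=np.array([0.542,0.088,0.])
Rp=Ro.from_euler("z",PY)
def w(p): return PO+Rp.apply(p)
def to(target,yawx,s=None):
    """dp, turn units to go from measured pose to tool-down pose, tool x at yawx(rad)"""
    s=s or monitor.sense(); R=Ro.from_rotvec(s["orientation"])
    x=np.array([np.cos(yawx),np.sin(yawx),0]); z=np.array([0,0,-1.]); 
    T=Ro.from_matrix(np.c_[x,np.cross(z,x),z])
    dp=R.inv().apply(np.asarray(target)-s["tcp_pos"])/.15; tr=(R.inv()*T).as_rotvec()/(2*np.pi)
    return dp.round(4),tr.round(5)
np.set_printoptions(precision=4,suppress=True)
E
python3 - <<'E'
from h import *
print(w([-42,-90,94] and np.array([-.042,-.09,.094])))
print(to([.501,-.002,.16],np.pi/2+PY))
E
```

```text
[ 0.5009 -0.0024  0.094 ]
(array([-2.5362,  3.1994,  0.5477]), array([-0.0001,  0.0002, -0.0487]))
```

Request:
{"method": "servo_tool", "body": {"steps": [{"claw": 255, "dp": [-0.2, 0.25, 0], "turn": [0, 0, -0.012]}, {"claw": 255, "dp": [-0.4, 0.5, 0], "turn": [0, 0, -0.024]}, {"claw": 255, "dp": [-0.6, 0.75, 0], "turn": [0, 0, -0.036]}, {"claw": 255, "dp": [-0.8, 1, 0], "turn": [0, 0, -0.0487]}, {"claw": 255, "dp": [-0.8, 1, 0], "turn": [0, 0, -0.0487]}]}}

```text
t: 0.6
tcp_pos: [0.2638, 0.3398, 0.2422]
orientation: [2.211, 2.229, -0.001]
force: [-0.3, 0.9, 1.0]
opening: 0.0122
```

Run:
```python
from h import *
print(monitor.sense()); print(to([.501,-.002,.16],np.pi/2+PY))
```

```text
{'t': 0.6, 'joint_pos': array([ 0.7414,  0.1113, -0.3824,  1.078 , -0.0015,  0.7333]), 'joint_vel': array([ 0.0906,  0.0257,  0.0408, -0.0053,  0.037 ,  0.2064]), 'joint_torque': array([ -2.9729, -41.223 ,  32.0261,   0.0245,  -0.4136,  -2.5045]), 'tcp_pos': array([0.2638, 0.3398, 0.2422]), 'orientation': array([ 2.2113,  2.2294, -0.0015]), 'force': array([-0.3461,  0.9237,  1.0103]), 'wrist_torque': array([ 0.0081, -0.0159, -0.0662]), 'opening': 0.012177501819468464}
(array([-2.2905,  1.5623,  0.5523]), array([ 0.0001,  0.0003, -0.0003]))
```

Request:
{"method": "servo_tool", "body": {"steps": [{"claw": 255, "dp": [-0.25, 0.17, 0]}, {"claw": 255, "dp": [-0.5, 0.34, 0]}, {"claw": 255, "dp": [-0.75, 0.5, 0]}, {"claw": 255, "dp": [-1, 0.68, 0]}, {"claw": 255, "dp": [-1, 0.68, 0]}]}}

```text
$.steps[0]: bad value
```

Request:
{"method": "servo_tool", "body": {"steps": [{"claw": 255, "dp": [-0.25, 0.17, 0]}, {"claw": 255, "dp": [-0.5, 0.34, 0]}, {"claw": 255, "dp": [-0.75, 0.5, 0]}, {"claw": 255, "dp": [-1, 0.68, 0]}, {"claw": 255, "dp": [-1, 0.68, 0]}]}}

```text
$.steps[0]: bad value
```

Run:
```python
from h import *
print(to([.501,.010,.120],np.pi/2+PY))
```

```text
(array([-2.2101,  1.5629,  0.8189]), array([ 0.0001,  0.0003, -0.0003]))
```

Every row needs "turn".

Request:
{"method": "servo_tool", "body": {"steps": [{"claw": 255, "dp": [-0.25, 0.17, 0], "turn": [0, 0, 0]}, {"claw": 255, "dp": [-0.5, 0.34, 0], "turn": [0, 0, 0]}, {"claw": 255, "dp": [-0.75, 0.5, 0], "turn": [0, 0, 0]}, {"claw": 255, "dp": [-1, 0.68, 0], "turn": [0, 0, 0]}, {"claw": 255, "dp": [-1, 0.68, 0], "turn": [0, 0, 0]}]}}

```text
t: 1.1
tcp_pos: [0.3678, 0.1915, 0.2422]
orientation: [2.216, 2.225, 0.0]
force: [0.5, 0.5, -0.9]
opening: -0.0001
```

Request:
{"method": "servo_tool", "body": {"steps": [{"claw": 255, "dp": [-0.25, 0.17, 0], "turn": [0, 0, 0]}, {"claw": 255, "dp": [-0.5, 0.34, 0], "turn": [0, 0, 0]}, {"claw": 255, "dp": [-0.75, 0.5, 0.1], "turn": [0, 0, 0]}, {"claw": 255, "dp": [-1, 0.75, 0.3], "turn": [0, 0, 0]}, {"claw": 255, "dp": [-1, 0.75, 0.3], "turn": [0, 0, 0]}]}}

```text
t: 1.6
tcp_pos: [0.4806, 0.0439, 0.195]
orientation: [-2.213, -2.229, 0.002]
force: [-0.0, 0.2, 0.7]
opening: 0.0001
```

Run:
```python
from h import *
print(to([.501,.010,.120],np.pi/2+PY))
p,d=eyes.get_image("scene"); cv2.imwrite("pics/s1.png",cv2.resize(p[80:260,200:420],None,fx=3.3,fy=3.3,interpolation=cv2.INTER_CUBIC))
```

```text
(array([-0.2266,  0.1355,  0.4997]), array([-0.0003,  0.0001, -0.0005]))
```

View pics/s1.png

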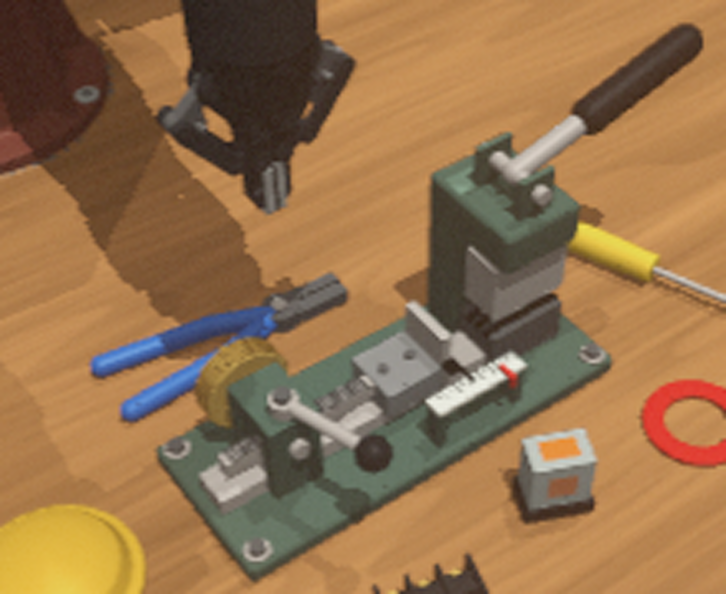

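Request:
{"method": "servo_tool", "body": {"steps": [{"claw": 255, "dp": [-0.12, 0.07, 0.2], "turn": [0, 0, 0]}, {"claw": 255, "dp": [-0.23, 0.135, 0.4], "turn": [0, 0, 0]}, {"claw": 255, "dp": [-0.23, 0.135, 0.54], "turn": [0, 0, 0]}, {"claw": 255, "dp": [-0.23, 0.135, 0.54], "turn": [0, 0, 0]}, {"claw": 255, "dp": [-0.23, 0.135, 0.54], "turn": [0, 0, 0]}]}}

```text
t: 2.15
tcp_pos: [0.4993, 0.0129, 0.117]
orientation: [-2.208, -2.233, 0.0]
force: [0.4, 0.1, -0.0]
opening: 0.0
```

Request:
{"method": "servo_tool", "body": {"steps": [{"claw": 255, "dp": [0, 0, 0.02], "turn": [0, 0, 0]}, {"claw": 255, "dp": [0, 0, 0.04], "turn": [0, 0, 0]}, {"claw": 255, "dp": [0, 0, 0.04], "turn": [0, 0, 0]}, {"claw": 255, "dp": [0, 0, 0.04], "turn": [0, 0, 0]}]}}

```text
t: 2.55
tcp_pos: [0.4998, 0.0117, 0.1107]
orientation: [2.21, 2.233, 0.001]
force: [0.2, -0.1, -0.4]
opening: -0.0002
```

Run:
```python
from h import *
s=monitor.sense();print(s["tcp_pos"],s["force"],to([.501,.008,.104],np.pi/2+PY))
p,d=eyes.get_image("scene"); cv2.imwrite("pics/s2.png",cv2.resize(p[110:260,220:400],None,fx=4,fy=4,interpolation=cv2.INTER_CUBIC))
p,d=eyes.get_image("top"); cv2.imwrite("pics/t2.png",cv2.resize(p[160:250,240:390],None,fx=5.3,fy=5.3,interpolation=cv2.INTER_CUBIC))
```

```text
[0.4998 0.0117 0.1107] [ 0.1575 -0.1411 -0.4199] (array([-0.0248,  0.0077,  0.0445]), array([0.0001, 0.    , 0.0001]))
```

View pics/s2.png

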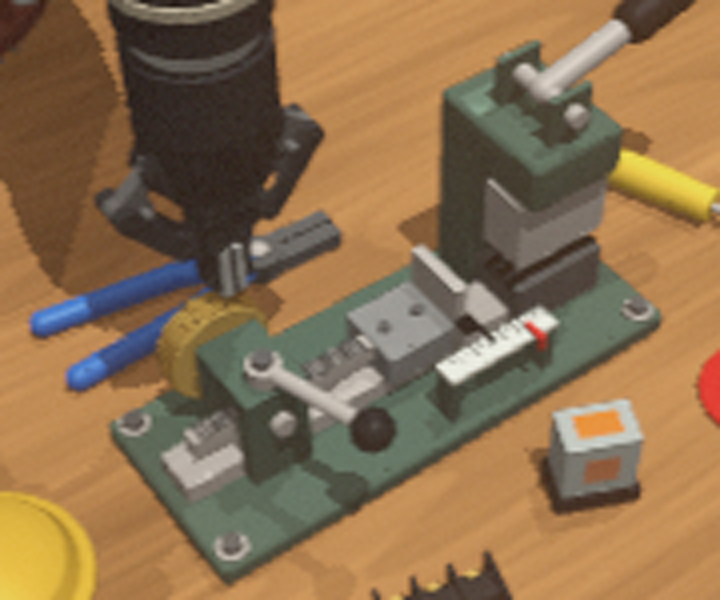

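View pics/t2.png

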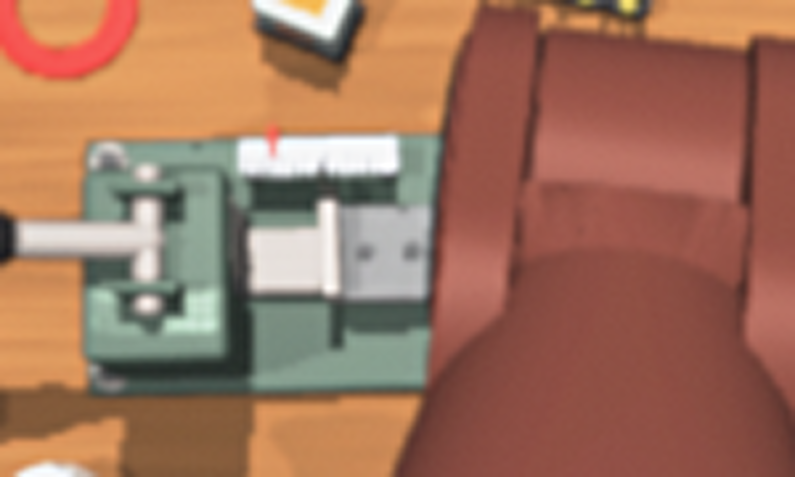

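Request:
{"method": "servo_tool", "body": {"steps": [{"claw": 255, "dp": [-0.02, 0.007, 0.015], "turn": [0, 0, 0]}, {"claw": 255, "dp": [-0.02, 0.007, 0.03], "turn": [0, 0, 0]}, {"claw": 255, "dp": [-0.02, 0.007, 0.03], "turn": [0, 0, 0]}]}}

```text
t: 2.95
tcp_pos: [0.5006, 0.0085, 0.1054]
orientation: [-2.21, -2.232, 0.001]
force: [-0.4, 0.1, 0.3]
opening: 0.0002
```

Request:
{"method": "servo_tool", "body": {"steps": [{"claw": 255, "dp": [0, 0, 0.007], "turn": [0, 0, 0]}, {"claw": 255, "dp": [0, 0, 0.007], "turn": [0, 0, 0]}]}}

```text
t: 3.15
tcp_pos: [0.5007, 0.0086, 0.1047]
orientation: [-2.21, -2.233, 0.0]
force: [-0.4, -0.4, 0.9]
opening: -0.0002
```

Request:
{"method": "servo_tool", "body": {"steps": [{"claw": 255, "dp": [0, 0, 0.005], "turn": [0, 0, 0]}, {"claw": 255, "dp": [0, 0, 0.005], "turn": [0, 0, 0]}]}}

```text
t: 3.35
tcp_pos: [0.5009, 0.0086, 0.1045]
orientation: [2.21, 2.232, 0.0]
force: [-2.5, -0.4, 7.2]
opening: -0.0001
```

Request:
{"method": "servo_tool", "body": {"steps": [{"claw": 255, "dp": [-0.02, 0, 0.002], "turn": [0, 0, 0]}, {"claw": 255, "dp": [-0.04, 0, 0.002], "turn": [0, 0, 0]}, {"claw": 255, "dp": [-0.06, 0, 0.002], "turn": [0, 0, 0]}]}}

```text
t: 3.65
tcp_pos: [0.501, -0.0001, 0.1048]
orientation: [2.21, 2.233, 0.002]
force: [-4.7, 2.7, 16.3]
opening: -0.0003
```

Request:
{"method": "servo_tool", "body": {"steps": [{"claw": 255, "dp": [-0.02, 0, 0], "turn": [0, 0, 0]}, {"claw": 255, "dp": [-0.04, 0, 0], "turn": [0, 0, 0]}, {"claw": 255, "dp": [-0.06, 0, 0], "turn": [0, 0, 0]}]}}

```text
t: 3.95
tcp_pos: [0.5012, -0.0092, 0.1048]
orientation: [2.209, 2.233, 0.002]
force: [-4.6, 1.3, 12.9]
opening: 0.0001
```

```bash
cat > look.py <<'E'
from h import *
import sys
s=monitor.sense();print(s["t"],s["tcp_pos"],s["force"])
p,d=eyes.get_image("top"); cv2.imwrite(f"pics/{sys.argv[1]}.png",cv2.resize(p[175:225,265:345],None,fx=10,fy=10,interpolation=cv2.INTER_CUBIC))
cv2.imwrite("last_top.png",p)
E
python3 look.py t3
```

```text
3.95 [ 0.5012 -0.0092  0.1048] [-4.6103  1.3394 12.8508]
```

View pics/t3.png

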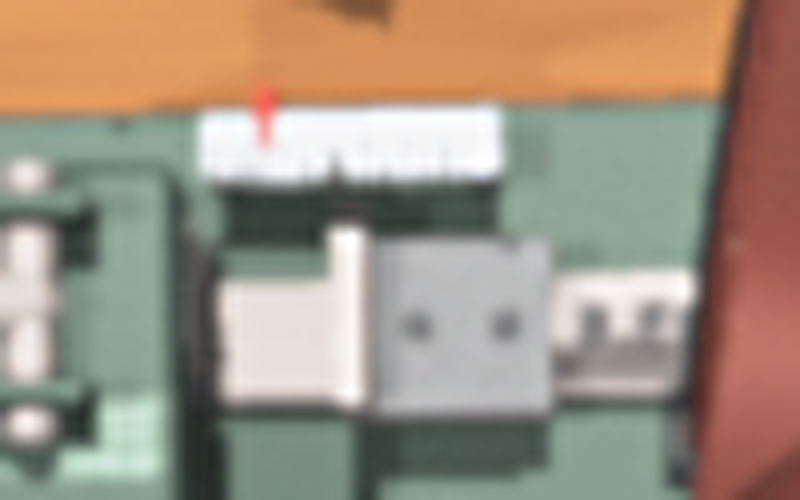

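```bash
cat > meas.py <<'E'
from h import *
import sys
def meas(p):
    f=p.astype(float); b,g,r=f[...,0],f[...,1],f[...,2]
    # red clip, over the rule only
    wgt=np.clip(r-np.maximum(g,b)-60,0,None); wgt[:183]=0; wgt[191:]=0; wgt[:,:284]=0; wgt[:,:]*=(np.arange(640)<316)
    ys,xs=np.mgrid[:400,:640]; mu=(wgt*xs).sum()/wgt.sum(); mv=(wgt*ys).sum()/wgt.sum()
    gray=f.mean(2); out=[]
    for row in (191,192):
        bg=np.percentile(gray[row,288:312],80); dk=np.clip(bg-40-gray[row,286:313],0,None)
        out.append((row,(dk*np.arange(286,313)).sum()/max(dk.sum(),1e-6),gray[row,286:313].astype(int)))
    # plate: bright column centroid rows 200..212
    seg=gray[199:213,292:310].mean(0)
    return mu,mv,out,seg
if __name__=="__main__":
    for fn in sys.argv[1:]:
        p=cv2.imread(fn); mu,mv,o,seg=meas(p); print(fn,mu,mv)
        for q in o: print(q[0],q[1],q[2])
        print(seg.astype(int))
E
python3 meas.py pics/top0.png last_top.png
```

```text
pics/top0.png 293.76703841387854 184.2453531598513
191 300.1818181818182 [232 239 231 228 229 233 242 239 240 227 238 238 246 231 173 194 239 230
 240 238 243 239 240 224 239 239 248]
192 300.37742303306726 [188 202 189 188 188 205 220 220 219 191 197 190 202 175 123 137 185 175
 197 198 197 187 188 171 184 180 187]
[181 181 181 182 182 183 182 187 206 230 232 178 134 143 149 148 155 161]
last_top.png 295.29962192816635 184.01134215500946
191 298.0 [240 246 241 236 238 241 247 246 247 237 248 238 187 227 251 246 248 239
 247 246 249 246 248 234 246 247 253]
192 298.0826833073323 [204 219 207 203 203 221 232 232 232 208 213 187 135 171 212 207 211 189
 212 215 214 202 203 185 200 195 202]
[191 191 191 191 191 200 226 240 240 176 145 158 164 173 173 174 181 185]
```

Run:
```python
import cv2,numpy as np
for fn in("pics/top0.png","last_top.png"):
    f=cv2.imread(fn).astype(float); w=np.clip(f[...,2]-f[...,0],0,None)[183:191,286:298]
    print(w.astype(int)); 
    for i in range(3,7): q=np.clip(w[i]-15,0,None); print(183+i,(q*np.arange(286,298)).sum()/q.sum())
from h import *
a=ray("top",[(291.2,188.),(300.3,192.5),(298.05,192.5)],np.array([.058]*3)); print((a-PO)@Rp.as_matrix())
```

```text
[[120 119 119 119 132 138 127 117 118 119 119 122]
 [119 119 117 122 144 156 134 113 114 115 117 117]
 [ 69  68  66  76 125 152 103  49  44  46  47  47]
 [  0   0   0  10  73 122  60   0   0   0   0   0]
 [  0   0   0   0  36  99  34   0   0   0   0   0]
 [  0   0   0   0  24  88  26   0   0   0   0   0]
 [  0   0   0   0  13  50  17   0   0   0   0   0]
 [  0   0   0   0   0   5   0   0   0   0   0   0]]
186 290.93809523809523
187 290.98387096774195
188 291.02150537634407
189 291.05405405405406
[[127 127 126 127 135 140 133 127 127 127 128 128]
 [129 127 127 131 147 158 142 122 123 125 126 125]
 [ 75  74  72  83 127 153 111  55  48  48  49  50]
 [  0   0   0   6  70 120  56   0   0   0   0   0]
 [  0   0   0   0  24  91  21   0   0   0   0   0]
 [  0   0   0   0  17  78  20   0   0   0   0   0]
 [  0   0   0   0   9  39  14   0   0   0   0   0]
 [  0   0   0   0   0   4   0   0   0   0   0   0]]
186 290.9303482587065
187 290.967032967033
188 291.04285714285714
189 291.0
[[0.0502 0.0653 0.058 ]
 [0.038  0.0418 0.058 ]
 [0.0381 0.0477 0.058 ]]
```

Request:
{"method": "servo_tool", "body": {"steps": [{"claw": 255, "dp": [0, 0, -0.04], "turn": [0, 0, 0]}, {"claw": 255, "dp": [0.06, 0, -0.04], "turn": [0, 0, 0]}, {"claw": 255, "dp": [0.12, 0, -0.04], "turn": [0, 0, 0]}, {"claw": 255, "dp": [0.12, 0, -0.02], "turn": [0, 0, 0]}, {"claw": 255, "dp": [0.12, 0, -0.01], "turn": [0, 0, 0]}]}}

```text
t: 4.5
tcp_pos: [0.5004, 0.0092, 0.1046]
orientation: [-2.208, -2.234, 0.001]
force: [0.2, -1.0, 0.4]
opening: 0.0002
```

Request:
{"method": "servo_tool", "body": {"steps": [{"claw": 255, "dp": [0, 0, 0.005], "turn": [0, 0, 0]}, {"claw": 255, "dp": [0, 0, 0.01], "turn": [0, 0, 0]}, {"claw": 255, "dp": [-0.02, 0, 0.01], "turn": [0, 0, 0]}, {"claw": 255, "dp": [-0.04, 0, 0.01], "turn": [0, 0, 0]}, {"claw": 255, "dp": [-0.06, 0, 0.01], "turn": [0, 0, 0]}]}}

```text
t: 5.0
tcp_pos: [0.5008, -0.0003, 0.1048]
orientation: [-2.21, -2.233, -0.001]
force: [-6.7, 2.8, 20.4]
opening: -0.0002
```

Request:
{"method": "servo_tool", "body": {"steps": [{"claw": 255, "dp": [-0.02, 0, 0], "turn": [0, 0, 0]}, {"claw": 255, "dp": [-0.04, 0, 0], "turn": [0, 0, 0]}, {"claw": 255, "dp": [-0.06, 0, 0], "turn": [0, 0, 0]}, {"claw": 255, "dp": [-0.06, 0, 0], "turn": [0, 0, 0]}]}}

```text
t: 5.4
tcp_pos: [0.5011, -0.0099, 0.1047]
orientation: [2.21, 2.232, 0.0]
force: [-4.5, -0.5, 16.7]
opening: 0.0
```

```bash
python3 look.py t4; python3 meas.py last_top.png
```

```text
5.4 [ 0.5011 -0.0099  0.1047] [-4.536  -0.4736 16.6676]
last_top.png 295.2741935483871 184.00284629981024
191 296.0 [240 246 241 237 238 241 247 246 250 224 164 227 251 248 249 245 248 239
 247 246 249 246 247 234 246 247 253]
192 296.07570207570205 [204 219 206 203 204 221 232 232 235 184 125 171 214 207 215 207 211 188
 212 215 213 203 204 185 200 194 203]
[191 191 186 193 234 244 243 179 147 159 163 171 173 175 182 185 185 185]
```

Request:
{"method": "servo_tool", "body": {"steps": [{"claw": 255, "dp": [0, 0, -0.04], "turn": [0, 0, 0]}, {"claw": 255, "dp": [0.06, 0, -0.04], "turn": [0, 0, 0]}, {"claw": 255, "dp": [0.12, 0, -0.04], "turn": [0, 0, 0]}, {"claw": 255, "dp": [0.12, 0, -0.02], "turn": [0, 0, 0]}, {"claw": 255, "dp": [0.12, 0, -0.01], "turn": [0, 0, 0]}]}}

```text
t: 5.95
tcp_pos: [0.5004, 0.0091, 0.1046]
orientation: [-2.209, -2.234, 0.001]
force: [-0.1, 0.4, 1.2]
opening: -0.0001
```

Request:
{"method": "servo_tool", "body": {"steps": [{"claw": 255, "dp": [0, 0, 0.004], "turn": [0, 0, 0]}, {"claw": 255, "dp": [0, 0, 0.007], "turn": [0, 0, 0]}, {"claw": 255, "dp": [-0.02, 0, 0.007], "turn": [0, 0, 0]}, {"claw": 255, "dp": [-0.04, 0, 0.007], "turn": [0, 0, 0]}, {"claw": 255, "dp": [-0.06, 0, 0.007], "turn": [0, 0, 0]}]}}

```text
t: 6.45
tcp_pos: [0.5007, -0.0003, 0.1049]
orientation: [-2.21, -2.233, -0.001]
force: [-4.9, 2.4, 14.8]
opening: -0.0003
```

Request:
{"method": "servo_tool", "body": {"steps": [{"claw": 255, "dp": [-0.02, 0, 0], "turn": [0, 0, 0]}, {"claw": 255, "dp": [-0.04, 0, 0], "turn": [0, 0, 0]}, {"claw": 255, "dp": [-0.06, 0, 0], "turn": [0, 0, 0]}, {"claw": 255, "dp": [-0.06, 0, 0], "turn": [0, 0, 0]}]}}

```text
t: 6.85
tcp_pos: [0.501, -0.0098, 0.1048]
orientation: [2.21, 2.232, 0.0]
force: [-3.5, -0.4, 11.4]
opening: -0.0
```

```bash
python3 look.py t5; python3 meas.py last_top.png
```

```text
6.85 [ 0.501  -0.0098  0.1048] [-3.4964 -0.3968 11.3861]
last_top.png 295.3449905482042 184.00945179584122
191 0.0 [241 246 240 237 238 242 248 229 222 226 247 246 249 247 249 245 248 239
 247 246 249 246 247 234 246 247 253]
192 0.0 [203 219 206 203 204 223 229 192 174 183 211 206 216 206 216 206 211 188
 212 214 213 202 204 185 201 194 202]
[190 194 222 237 199 136 147 163 171 173 173 174 182 185 185 185 185 181]
```

View pics/t5.png

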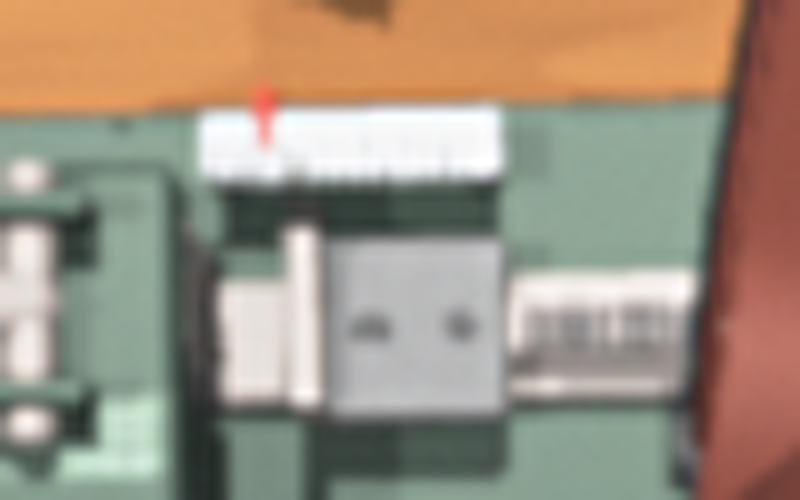

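Request:
{"method": "servo_tool", "body": {"steps": [{"claw": 255, "dp": [0, 0, -0.04], "turn": [0, 0, 0]}, {"claw": 255, "dp": [0.06, 0, -0.04], "turn": [0, 0, 0]}, {"claw": 255, "dp": [0.12, 0, -0.04], "turn": [0, 0, 0]}, {"claw": 255, "dp": [0.12, 0, -0.02], "turn": [0, 0, 0]}, {"claw": 255, "dp": [0.12, 0, -0.01], "turn": [0, 0, 0]}]}}

```text
t: 7.4
tcp_pos: [0.5005, 0.0091, 0.1051]
orientation: [-2.209, -2.234, 0.001]
force: [0.3, 0.2, -0.4]
opening: 0.0003
```

Request:
{"method": "servo_tool", "body": {"steps": [{"claw": 255, "dp": [0, 0, 0.004], "turn": [0, 0, 0]}, {"claw": 255, "dp": [0, 0, 0.009], "turn": [0, 0, 0]}, {"claw": 255, "dp": [-0.02, 0, 0.009], "turn": [0, 0, 0]}, {"claw": 255, "dp": [-0.04, 0, 0.009], "turn": [0, 0, 0]}, {"claw": 255, "dp": [-0.06, 0, 0.009], "turn": [0, 0, 0]}]}}

```text
t: 7.9
tcp_pos: [0.5007, -0.0003, 0.1049]
orientation: [-2.21, -2.233, -0.0]
force: [-4.7, 1.9, 11.5]
opening: 0.0001
```

Request:
{"method": "servo_tool", "body": {"steps": [{"claw": 255, "dp": [-0.02, 0, 0], "turn": [0, 0, 0]}, {"claw": 255, "dp": [-0.04, 0, 0], "turn": [0, 0, 0]}, {"claw": 255, "dp": [-0.06, 0, 0], "turn": [0, 0, 0]}, {"claw": 255, "dp": [-0.06, 0, 0], "turn": [0, 0, 0]}]}}

```text
t: 8.3
tcp_pos: [0.5009, -0.0098, 0.1048]
orientation: [2.211, 2.232, 0.0]
force: [-3.5, -0.2, 9.3]
opening: 0.0002
```

```bash
python3 look.py t6; python3 meas.py last_top.png
python3 - <<'E'
from h import *
p,d=eyes.get_image("scene"); cv2.imwrite("last_scene.png",p); cv2.imwrite("pics/s6.png",cv2.resize(p[165:225,310:390],None,fx=10,fy=10,interpolation=cv2.INTER_CUBIC))
E
```

```text
8.3 [ 0.5009 -0.0098  0.1048] [-3.452  -0.1573  9.2614]
last_top.png 295.2758293838863 184.00094786729858
191 291.0 [241 246 241 238 231 204 241 247 247 236 245 245 249 247 249 245 248 239
 247 246 249 246 248 234 246 247 253]
192 291.0 [203 219 207 205 187 160 211 231 232 208 213 205 215 207 216 206 211 189
 212 214 213 202 203 185 201 195 202]
[227 226 159 136 155 160 157 166 173 181 184 185 185 185 184 178 172 174]
```

View pics/t6.png

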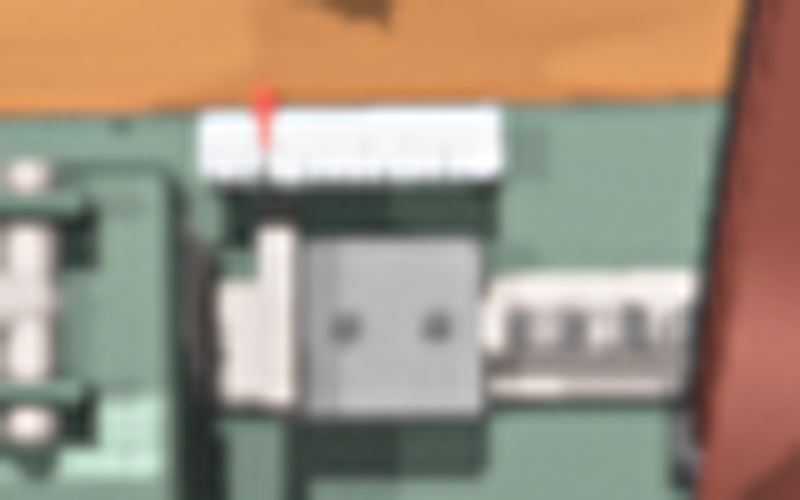

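View pics/s6.png

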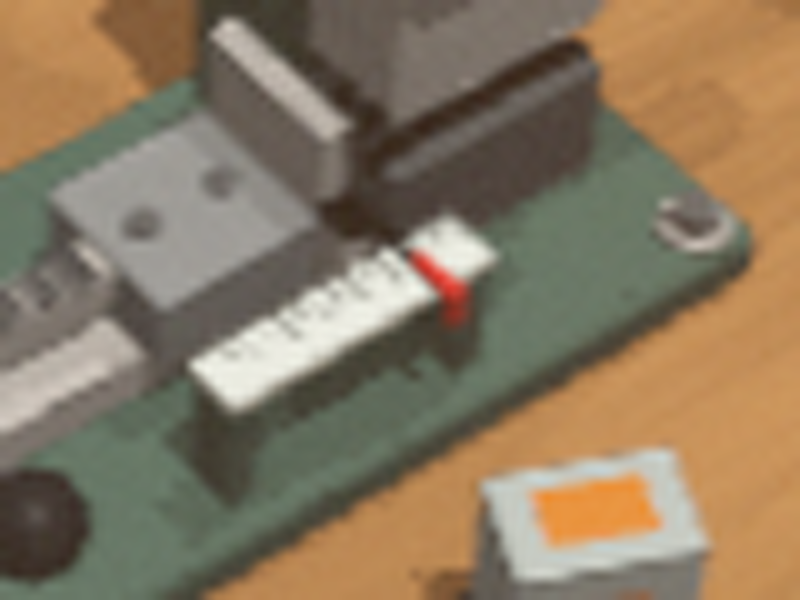

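Run:
```python
from h import *
q=lambda uv:(ray("top",[uv],np.array([.058]))-PO)@Rp.as_matrix()
print(q((291.0,188)),q((290.9,191.5)),q((290.9,192)))
# scene: red clip pixels
p=cv2.imread("last_scene.png").astype(float); w=np.clip(p[...,2]-np.maximum(p[...,0],p[...,1])-30,0,None)[185:200,345:362]
print(w.astype(int))
c=(ray("scene",[(351.2,190.2)],np.array([.058]))-PO)@Rp.as_matrix(); print(c)
for dx in (0,-.006,-.012,-.018,-.024): 
    u=proj("scene",w_:=PO+Rp.apply(c[0]+[dx,0,0]))[0]; print(dx,u,(u-[310,165])*10+4.5)
f=cv2.imread("last_scene.png"); cv2.imwrite("pics/s6b.png",cv2.resize(f[180:205,335:365],None,fx=20,fy=20,interpolation=cv2.INTER_NEAREST))
```

```text
[[0.0502 0.0658 0.058 ]] [[0.041  0.0661 0.058 ]] [[0.0397 0.0661 0.058 ]]
[[  0   0   0   0   0   0   0   0   0   0   0   0   0   0   0   0   0]
 [  0   0   0   0   0   0   0   0   0   0   0   0   0   0   0   0   0]
 [  0   0   0   0   0   0   0   0   0   0   0   0   0   0   0   0   0]
 [  0   0   0   0   0   0   0   0   0   0   0   0   0   0   0   0   0]
 [  0   0   0   0   0   0   0   0   0   0   0   0   0   0   0   0   0]
 [  0   0   0   0   0   0  50  45   0   0   0   0   0   0   0   0   0]
 [  0   0   0   0   0   0  51 122  59   0   0   0   0   0   0   0   0]
 [  0   0   0   0   0   0   0  59 121  98  10   0   0   0   0   0   0]
 [  0   0   0   0   0   0   0   0  58 119 110  43   0   0   0   0   0]
 [  0   0   0   0   0   0   0   0   0  72  98  56   0   0   0   0   0]
 [  0   0   0   0   0   0   0   0   0  22  57  26   0   0   0   0   0]
 [  0   0   0   0   0   0   0   0   0  24  56  24   0   0   0   0   0]
 [  0   0   0   0   0   0   0   0   0   2  16   0   0   0   0   0   0]
 [  0   0   0   0   0   0   0   0   0   0   0   0   0   0   0   0   0]
 [  0   0   0   0   0   0   0   0   0   0   0   0   0   0   0   0   0]]
[[0.0492 0.0654 0.058 ]]
0 [351.2 190.2] [416.5 256.5]
-0.006 [349.5698 188.6376] [400.1978 240.8761]
-0.012 [347.951  187.0862] [384.0097 225.362 ]
-0.018 [346.3435 185.5457] [367.9347 209.9567]
-0.024 [344.7472 184.0159] [351.9716 194.659 ]
```

View pics/s6b.png

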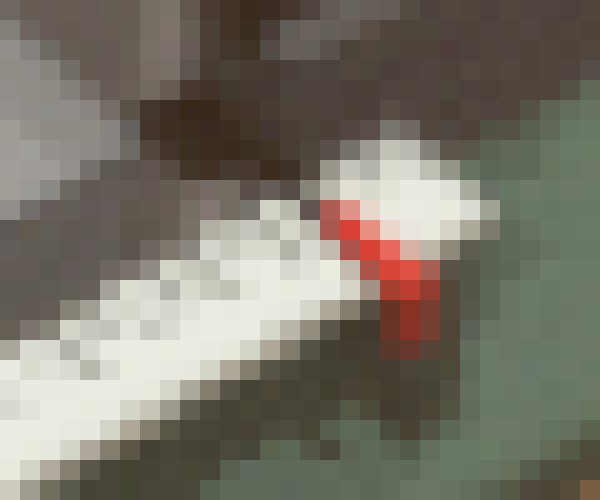

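Request:
{"method": "servo_tool", "body": {"steps": [{"claw": 255, "dp": [0, 0, -0.1], "turn": [0, 0, 0]}, {"claw": 255, "dp": [0, 0, -0.27], "turn": [0, 0, 0]}, {"claw": 255, "dp": [0, 0, -0.27], "turn": [0, 0, 0]}]}}

```text
t: 8.7
tcp_pos: [0.5028, -0.0099, 0.1473]
orientation: [2.208, 2.23, 0.004]
force: [-1.5, 0.3, -0.5]
opening: -0.0002
```

```bash
cat >> h.py <<'E'
PV=np.array([.557,-.002,0])
def pt(phi,o,r=.055,z=.091):
    a=np.radians(phi); return PV+[r*np.cos(a)-o*np.sin(a), r*np.sin(a)+o*np.cos(a), z]
def go(phi,o,r=.055,z=.091): return to(pt(phi,o,r,z),np.radians(phi+90))
E
python3 - <<'E'
from h import *
print(monitor.sense()["tcp_pos"],pt(16,.03),go(16,.03,z=.145))
E
python3 look.py t7; python3 meas.py last_top.png
```

```text
[ 0.5028 -0.0099  0.1473] [0.6016 0.042  0.091 ] (array([0.3397, 0.6622, 0.0181]), array([ 0.0007,  0.0002, -0.0429]))
8.7 [ 0.5028 -0.0099  0.1473] [-1.511   0.3078 -0.4511]
last_top.png 295.34923664122135 184.00763358778627
191 291.0 [240 246 241 238 232 204 240 246 247 237 245 245 249 247 249 245 248 239
 247 246 249 246 248 234 246 247 253]
192 291.0 [204 219 207 205 188 160 212 231 233 207 213 206 216 207 215 207 212 190
 212 215 212 202 203 184 199 195 203]
[227 226 159 136 155 160 157 166 174 181 184 185 185 185 184 178 172 174]
```

Request:
{"method": "servo_tool", "body": {"steps": [{"claw": 255, "dp": [0.1, 0.22, 0], "turn": [0, 0, -0.014]}, {"claw": 255, "dp": [0.22, 0.44, 0], "turn": [0, 0, -0.028]}, {"claw": 255, "dp": [0.34, 0.66, 0], "turn": [0, 0, -0.043]}, {"claw": 255, "dp": [0.34, 0.66, 0], "turn": [0, 0, -0.043]}, {"claw": 255, "dp": [0.34, 0.66, 0], "turn": [0, 0, -0.043]}]}}

```text
t: 9.25
tcp_pos: [0.599, 0.0428, 0.1434]
orientation: [-1.888, -2.509, 0.002]
force: [-1.4, -0.6, -0.9]
opening: -0.0004
```

Run:
```python
from h import *
print(monitor.sense()["tcp_pos"],go(16,.03))
p,d=eyes.get_image("scene"); cv2.imwrite("pics/s8.png",cv2.resize(p[110:260,220:400],None,fx=4,fy=4,interpolation=cv2.INTER_CUBIC))
```

```text
[0.599  0.0428 0.1434] (array([-0.0104,  0.0158,  0.3491]), array([-0.0003, -0.0001,  0.0002]))
```

View pics/s8.png

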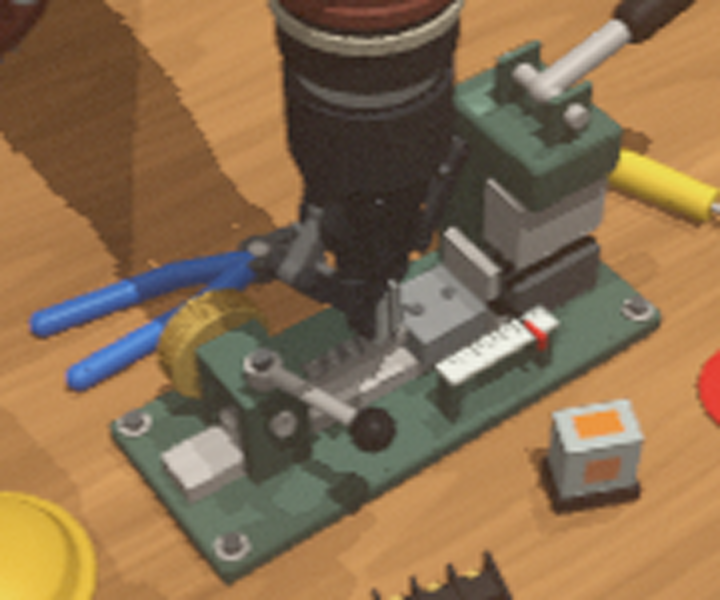

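Request:
{"method": "servo_tool", "body": {"steps": [{"claw": 255, "dp": [-0.01, 0.016, 0.1], "turn": [0, 0, 0]}, {"claw": 255, "dp": [-0.01, 0.016, 0.22], "turn": [0, 0, 0]}, {"claw": 255, "dp": [-0.01, 0.016, 0.336], "turn": [0, 0, 0]}, {"claw": 255, "dp": [-0.01, 0.016, 0.336], "turn": [0, 0, 0]}]}}

```text
t: 9.7
tcp_pos: [0.5994, 0.0412, 0.0922]
orientation: [-1.889, -2.505, 0.004]
force: [-0.5, 0.2, -0.1]
opening: 0.0002
```

Run:
```python
from h import *
s=monitor.sense();print(s["tcp_pos"],s["force"])
for phi,o in((16,.02),(16,.015),(10,.015),(0,.015),(-10,.015),(-20,.015)): print(phi,o,go(phi,o,z=.093))
```

```text
[0.5994 0.0412 0.0922] [-0.4644  0.2382 -0.0756]
16 0.02 (array([-0.0658,  0.0155, -0.0053]), array([-0.0007, -0.0002, -0.0001]))
16 0.015 (array([-0.0991,  0.0155, -0.0053]), array([-0.0007, -0.0002, -0.0001]))
10 0.015 (array([-0.138 ,  0.024 , -0.0054]), array([-0.0007, -0.0002,  0.0166]))
0 0.015 (array([-0.2041,  0.0289, -0.0055]), array([-0.0008, -0.0001,  0.0444]))
-10 0.015 (array([-0.27  ,  0.0223, -0.0056]), array([-0.0008, -0.0001,  0.0722]))
-20 0.015 (array([-0.3338,  0.0044, -0.0056]), array([-0.0008,  0.    ,  0.0999]))
```

Request:
{"method": "servo_tool", "body": {"steps": [{"claw": 255, "dp": [-0.066, 0.0155, -0.004], "turn": [0, 0, 0]}, {"claw": 255, "dp": [-0.1, 0.0155, -0.004], "turn": [0, 0, 0]}, {"claw": 255, "dp": [-0.138, 0.024, -0.004], "turn": [0, 0, 0.0166]}, {"claw": 255, "dp": [-0.171, 0.027, -0.004], "turn": [0, 0, 0.03]}, {"claw": 255, "dp": [-0.204, 0.029, -0.004], "turn": [0, 0, 0.0444]}]}}

```text
t: 10.2
tcp_pos: [0.6151, 0.0131, 0.0959]
orientation: [2.224, 2.218, 0.001]
force: [-1.5, 2.2, -1.1]
opening: 0.0001
```

Run:
```python
from h import *
s=monitor.sense();print(s["tcp_pos"],s["force"])
for phi,o in((0,.015),(-8,.015),(-16,.015),(-24,.015),(-32,.015),(-40,.015)): print(phi,o,go(phi,o,z=.093))
p,d=eyes.get_image("scene"); cv2.imwrite("pics/s9.png",cv2.resize(p[110:260,220:400],None,fx=4,fy=4,interpolation=cv2.INTER_CUBIC))
```

```text
[0.6151 0.0131 0.0959] [-1.4893  2.1628 -1.1048]
0 0.015 (array([-0.0006, -0.0208,  0.0194]), array([ 0.0001, -0.0001, -0.0004]))
-8 0.015 (array([-0.0526, -0.0104,  0.0194]), array([ 0.0001, -0.0001,  0.0218]))
-16 0.015 (array([-0.1055, -0.0072,  0.0194]), array([ 0.0001, -0.0001,  0.044 ]))
-24 0.015 (array([-0.1584, -0.0114,  0.0194]), array([ 0.0001, -0.0001,  0.0662]))
-32 0.015 (array([-0.2101, -0.023 ,  0.0193]), array([ 0.0001, -0.0001,  0.0885]))
-40 0.015 (array([-0.2598, -0.0417,  0.0193]), array([ 0.0001, -0.0001,  0.1107]))
```

View pics/s9.png

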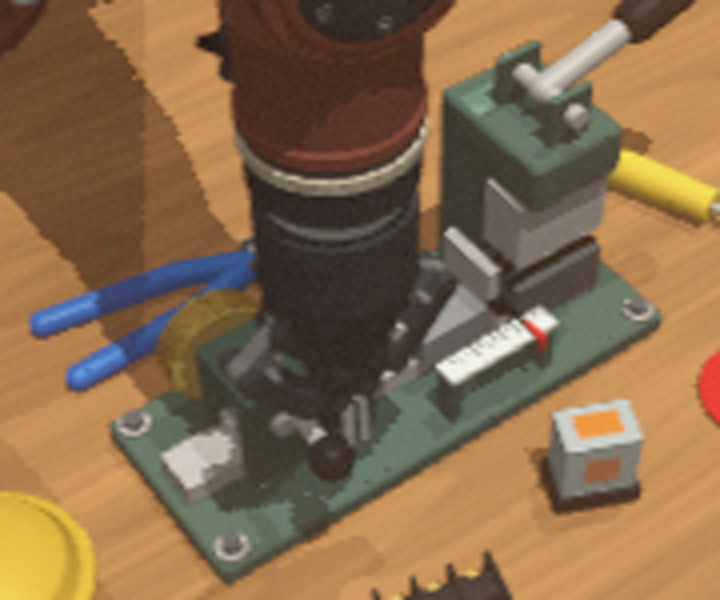

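Request:
{"method": "servo_tool", "body": {"steps": [{"claw": 255, "dp": [-0.0526, -0.012, 0.01], "turn": [0, 0, 0.0218]}, {"claw": 255, "dp": [-0.1055, -0.01, 0.01], "turn": [0, 0, 0.044]}, {"claw": 255, "dp": [-0.1584, -0.013, 0.01], "turn": [0, 0, 0.0662]}, {"claw": 255, "dp": [-0.21, -0.023, 0.01], "turn": [0, 0, 0.0885]}, {"claw": 255, "dp": [-0.21, -0.023, 0.01], "turn": [0, 0, 0.0885]}]}}

```text
t: 10.75
tcp_pos: [0.612, -0.0189, 0.0944]
orientation: [2.745, 1.525, 0.002]
force: [0.4, 0.0, -0.4]
opening: 0.0001
```

Run:
```python
from h import *
s=monitor.sense();print(s["tcp_pos"],s["force"])
for phi,o in((-32,.015),(-40,.015),(-46,.015),(-50,.015),(-50,.011),(-50,.009)): print(phi,o,go(phi,o,z=.094))
p,d=eyes.get_image("scene"); cv2.imwrite("pics/s10.png",cv2.resize(p[110:260,220:400],None,fx=4,fy=4,interpolation=cv2.INTER_CUBIC))
```

```text
[ 0.612  -0.0189  0.0944] [ 0.4188  0.0196 -0.3913]
-32 0.015 (array([ 0.0015, -0.004 ,  0.0029]), array([ 0.0002, -0.0001,  0.0003]))
-40 0.015 (array([-0.0505,  0.0062,  0.0029]), array([ 0.0002, -0.0001,  0.0226]))
-46 0.015 (array([-0.0902,  0.0091,  0.0029]), array([ 0.0002, -0.0001,  0.0392]))
-50 0.015 (array([-0.1167,  0.0087,  0.0029]), array([ 0.0002, -0.0001,  0.0503]))
-50 0.011 (array([-0.142 ,  0.0004,  0.0028]), array([ 0.0002, -0.0001,  0.0503]))
-50 0.009 (array([-0.1547, -0.0038,  0.0028]), array([ 0.0002, -0.0001,  0.0503]))
```

View pics/s10.png

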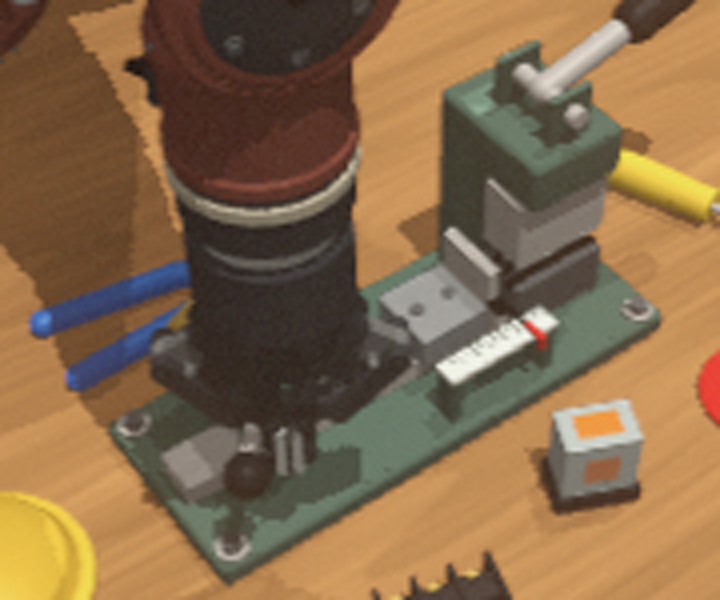

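The lever follows (ball now at about (248,472) in the crop); pointer and clip at (535,335) still unchanged. On to the stop.

Request:
{"method": "servo_tool", "body": {"steps": [{"claw": 255, "dp": [-0.025, 0.002, 0], "turn": [0, 0, 0.011]}, {"claw": 255, "dp": [-0.05, 0.005, 0], "turn": [0, 0, 0.0226]}, {"claw": 255, "dp": [-0.09, 0.008, 0], "turn": [0, 0, 0.039]}, {"claw": 255, "dp": [-0.117, 0.008, 0], "turn": [0, 0, 0.05]}, {"claw": 255, "dp": [-0.117, 0.008, 0], "turn": [0, 0, 0.05]}]}}

```text
t: 11.3
tcp_pos: [0.6072, -0.0308, 0.0946]
orientation: [-2.945, -1.086, -0.015]
force: [13.3, 15.5, -6.3]
opening: -0.0002
```

Request:
{"method": "servo_tool", "body": {"steps": [{"claw": 255, "dp": [-0.013, 0, 0], "turn": [0, 0, 0]}, {"claw": 255, "dp": [-0.013, 0, 0], "turn": [0, 0, 0]}]}}

```text
t: 11.5
tcp_pos: [0.607, -0.0309, 0.0947]
orientation: [-2.943, -1.092, -0.019]
force: [18.7, 18.6, -9.2]
opening: -0.0002
```

Request:
{"method": "servo_tool", "body": {"steps": [{"claw": 255, "dp": [-0.013, 0, 0], "turn": [0, 0, 0]}, {"claw": 255, "dp": [-0.013, 0, 0], "turn": [0, 0, 0]}]}}

```text
t: 11.7
tcp_pos: [0.6068, -0.0311, 0.0948]
orientation: [-2.941, -1.093, -0.024]
force: [24.7, 24.7, -13.2]
opening: 0.0002
```

Request:
{"method": "servo_tool", "body": {"steps": [{"claw": 255, "dp": [0.05, 0, 0], "turn": [0, 0, 0]}, {"claw": 255, "dp": [0.12, 0, 0], "turn": [0, 0, 0]}, {"claw": 255, "dp": [0.12, 0, -0.2], "turn": [0, 0, 0]}, {"claw": 255, "dp": [0.12, 0, -0.5], "turn": [0, 0, 0]}, {"claw": 255, "dp": [0.12, 0, -0.8], "turn": [0, 0, 0]}]}}

```text
t: 12.2
tcp_pos: [0.6135, -0.0242, 0.2147]
orientation: [-2.948, -1.085, 0.002]
force: [1.6, 0.5, 0.7]
opening: 0.0001
```

Request:
{"method": "servo_tool", "body": {"steps": [{"claw": 255, "dp": [0, 0, -0.2], "turn": [0, 0, 0]}, {"claw": 255, "dp": [-0.2, -0.3, -0.2], "turn": [0, 0, 0]}, {"claw": 255, "dp": [-0.4, -0.6, -0.2], "turn": [0, 0, 0]}, {"claw": 255, "dp": [-0.6, -0.9, -0.2], "turn": [0, 0, 0]}, {"claw": 255, "dp": [-0.6, -0.9, -0.2], "turn": [0, 0, 0]}]}}

```text
t: 12.7
tcp_pos: [0.4532, 0.0219, 0.2436]
orientation: [-2.947, -1.086, 0.005]
force: [-0.3, -0.1, -0.9]
opening: 0.0
```

```bash
python3 look.py t11; python3 meas.py last_top.png
python3 - <<'E'
from h import *
p,d=eyes.get_image("scene"); cv2.imwrite("pics/s11.png",cv2.resize(p[110:260,220:400],None,fx=4,fy=4,interpolation=cv2.INTER_CUBIC))
p=cv2.imread("last_top.png");cv2.imwrite("pics/t11b.png",cv2.resize(p[140:280,220:450],None,fx=3.4,fy=3.4,interpolation=cv2.INTER_CUBIC))
E
```

```text
12.7 [0.4532 0.0219 0.2436] [-0.2818 -0.1464 -0.8975]
last_top.png 294.98216055500495 184.04063429137761
191 291.0 [239 244 239 237 230 201 239 245 246 235 244 244 248 245 249 244 247 237
 246 245 248 245 246 231 245 246 253]
192 291.0 [202 214 203 201 185 157 209 229 229 204 209 202 212 203 213 203 208 186
 208 211 209 198 200 181 197 191 200]
[225 223 156 133 153 157 155 163 171 178 181 182 182 182 182 175 170 171]
```

View pics/s11.png

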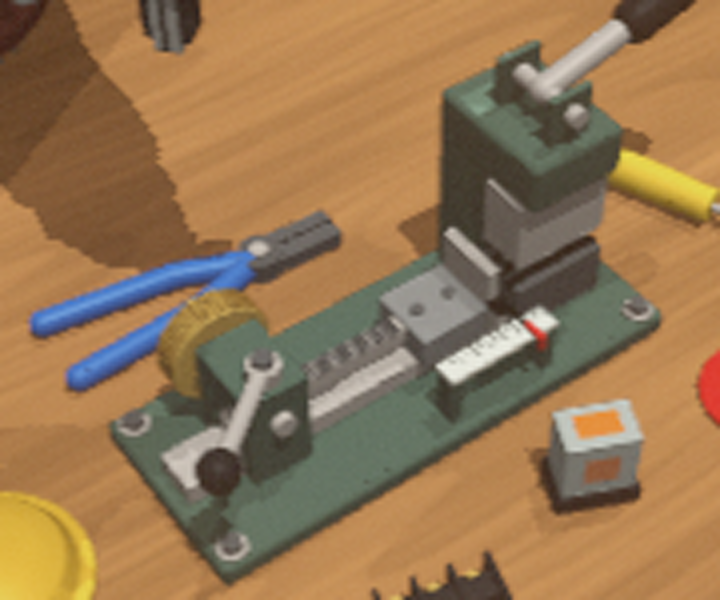

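View pics/t11b.png

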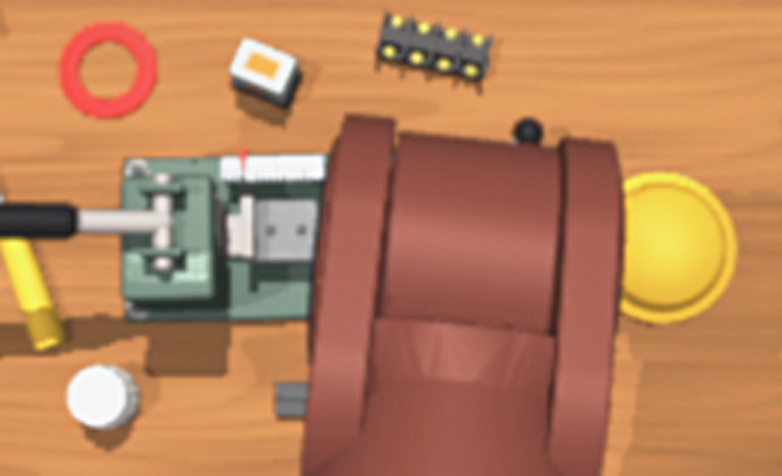

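Run:
```python
from h import *
for n,uv in(("top",(220+528.5/3.4-.5,140+132.5/3.4-.5)),("scene",(220+217.5/4-.5,110+472.5/4-.5))):
    b=ray(n,[uv],np.array([.1]))[0]; v=b-PV; a=np.degrees(np.arctan2(v[1],v[0]))-np.degrees(PY); print(n,b,np.hypot(v[0],v[1]),a,np.radians(25-a))
```

```text
top [ 0.6075 -0.0593  0.1   ] 0.07637024751886248 -49.20047825117991 1.2950426520375333
scene [ 0.6083 -0.0592  0.1   ] 0.07681499161574792 -48.669064410255686 1.2857677308227364
```

The lever measures about 1.29 rad in both views and sits at its stop. The pointer is unchanged and the arm is clear, so I'm handing in.

```bash
python3 -c "
from workcell import job
print(job.sign_off())"
```

```text
the job is handed in; nothing more can be done
None
```

The stop is set to the red clip and the clamp lever is locked; I handed the job in at about 12.8 s with the arm clear and touching nothing.

- **Stop:** I rolled the wheel with shut fingertips in four strokes of about 18 mm each. Wrist force between rows read 7–20 N, against the 38 N limit on the wheel.
- **Alignment:** The direct reading in the top view put the pointer 0.3 mm past the clip. Dead reckoning from the wheel travel and the stop plate put it about 0.7 mm short. These two checks disagree by about 1 mm, but both are within the 2 mm tolerance. The scene view also showed the pointer in line with the clip.
- **Clamp:** I pushed the lever until the force rose to about 35 N with no further movement. The ball then measured 1.29 rad in both views, where 1.2 is needed and the stop is at 1.31. The lever did not start at 0 as expected but at about 0.15 rad, still below the 0.5 rad limit for the first step.
- **After locking:** The pointer reading had not changed, and the parts visible in the last pictures looked where they had been. I checked the clip and the loose parts by eye only and did not measure how far any of them moved.

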